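# Get the round cutter out from behind the sprinkle tubs

### The job

First clear the two sprinkle tubs off the front step of the wooden stand and stand both upright on the grey board. Only then take the round cutter out from behind them and lay it flat in the middle of the round cork mat, and when it lies there put each tub back upright exactly where it stood on the stand, the same tub on the same dark disc. Leave the green cutter in front of the stand, the timer and everything else where they are.

Things in the scene. Friction and masses are not known exactly. Their poses are not given: they have to be found in the camera images.
- tub_red: loose upright sprinkle tub, red with a white cap that bears a round red sticker: 42 mm diameter body up to 55 mm, 44 mm cap above, 70 mm tall in all, about 0.11 kg. Origin at the centre of its underside, z up. At the start it stands centred on one of the stand's two dark discs (either one).
- tub_yellow: loose upright sprinkle tub, yellow with a white cap that bears a round yellow sticker, same size and weight as the red one. Origin at the centre of its underside, z up. At the start it stands centred on the other dark disc.
- round_cutter: loose round biscuit cutter, a plain steel ring 52 mm in outer diameter and 26 mm tall, open in the middle, about 0.02 kg. Origin at the centre of its underside, z up. At the start it lies flat on the low floor of the stand, close behind the tubs.
- stand: fixed wooden stand, 142 (x) x 160 mm (y); origin mid underside, -x faces the robot. Front step x -72 to -22 mm, flat top 33 mm high, with two flush dark 45 mm discs, centred at x -47, y +40 and -40 mm, under the tubs. Behind it a flat floor 8 mm high (cutter at x +8 to +14 mm, y within 8 mm of 0); back rail x +62 to +70 mm, 28 mm high; ends open. Tubs on the step block a gripper at the cutter.
- board: fixed flat grey rectangular board, 160 mm (x) by 100 mm (y), 10 mm thick, no rim: the side area for the tubs, which fit side by side along x, for instance 40 mm either side of the middle. Origin at the centre of its underside.
- cork_mat: fixed round cork mat, 100 mm diameter, 8 mm thick: the cutter's target. Origin at the centre of its underside.
- green_cutter: loose bright green plastic ring cutter, 72 x 77 x 15 mm, lying alone on the table in front of the stand; a bystander, not to be moved. Origin at the centre of its underside.
- timer: loose kitchen timer with red top and white base, 62 mm diameter, 58 mm tall; a bystander, not to be moved. Origin at the centre of its underside.

How it is judged:
By the outcome, as a careful person would: the job done as asked, in the order asked, and still so for the second after the job is handed in, with the robot touching nothing.
It also fails if it takes over 118 s, if anything falls off the work surface, if the arm or the gripper's body presses on something with over 40 N, if the wrist force passes 120 N, or if a joint passes its speed limit or range.

### The arm

A 6-joint arm with a two-finger parallel gripper is mounted at the origin on a cart in front of the work surface, level with it; the furniture and walls round the work are solid. World frame = base frame: x ahead of the robot, y to its left, z up, the work surface at z = 0. Lengths are in mm, angles in rad, forces in N, time in s.
With the tool pointing down it reaches from about 400 to 925 mm from the base axis. Payload 12.5 kg.
Tool frame: the origin (TCP) lies at the very end of the fingers, on their centre line; the grasp point (between the pads) lies 19 mm behind it; z points along the fingers, y is the direction in which the jaws open and shut (so a half turn about z gives the same grasp; the last joint's range is limited). The gripper opens to 95 mm and grips with 3 to 60 N. Pads are 20 mm wide; open, the fingers measure 119 mm over their backs; the gripper's body (75 mm by 180 mm) begins 59 mm behind the grasp point.
Start: joints at [1.137, 0.491, 1.559, -0, 1.092, -0.106], TCP at [201.209, 591.745, 214.661] pointing down, gripper open.
Joint ranges: [-3.1, 3.1], [-0.84, 2.19], [0.05, 2.79], [-1.13, 4.28], [0.06, 2.93], [-2.69, 2.69]. Speed limits (rad/s): [2.22, 2.22, 2.79, 3.14, 3.14, 3.14].

### API

Orientations are given as [roll, pitch, yaw] about the fixed x, y, z axes, in that order (R = Rz(yaw) Ry(pitch) Rx(roll)).
In Python, from cell import env gives the robot as it stands.
- The arm moves only by the shell command python3 -m pendant 'ROWS'. ROWS is JSON, a list that holds one entry, the list of rows, each a list of 5 numbers: the opening, from 0 (shut) to 1 (fully open), then the shift along the tool's x, y, z in m, then the turn about the tool's z in rad. A call has exactly 8 rows; each row is the pose to reach, as a shift and turn from the pose commanded when the call began, along the tool's axes at that moment; what a row does not reach only later rows make up. A row lasts 1/10 s, in which the tool goes at most 50 mm and 8.59 degrees, less where a joint would pass 70% of its speed; a pose out of reach is approached as far as the arm can. A call with a gripper value outside its range is refused whole. The fingers move at their own pace and stop on an object; the grip force is fixed at half the most. Time passes only in rows, so rows that repeat a pose let the fingers close, or fill a call up. It gives the time, the measured TCP pose, the force and the opening at its end, in the units of the state.
- env.state(): the state, without advancing time (a new reading comes with each control period).
- env.read_camera(name): name is "scene" or "top" or "wrist"; returns a dict with "image" (400x640x3 uint8, blue, green, red), "range_z" (400x640 float32, mm along the optical axis (not along the pixel's ray), 0 where there is no reading), "fx", "fy", "cx", "cy" (pixels), "rvec" (rotation vector, rad) and "tvec" (3), from world to camera coordinates, as OpenCV has them; the wrist camera has in their place "tool_from_camera" (4x4, takes a point from camera to tool coordinates, whose origin is the TCP and whose axes are the flange's). Camera axes: x right, y down, z forward; pixel columns grow to the right and rows downward; lengths in mm; the calibration is good to about 2 mm. A picture is of the moment at which its call begins: read the wrist's pose just before it.
- env.job_done(): hands the job in, once; it reports no verdict.
The state is a dict: "t": time; "joints": joint angles; "qvel": joint speeds; "tau": joint torques, N m; "eef_pos": TCP position; "tcp_rot": TCP orientation; "ft_force": force on the tool from outside, world axes, zero at the start; "moment": the same for the moment, N m; "opening": opening from 0.0 (shut) to 1.0 (fully open).
Only numpy, scipy, OpenCV 4.12 (cv2) and the standard library are available. Lean on these libraries where they do the work, as an engineer would, in place of code of your own. Each camera call takes 0.05 s, during which the arm holds its last target. There are 200 camera calls.

## Working session

There is one attempt and no reset: what is moved stays moved. The work goes in short steps, Python scripts to look and compute and a shell command to move; the robot and the scene stay as the last step left them, time stands still between calls to the robot, and variables do not carry over. Pictures are saved under pics/ and viewed, about 12 in all and at most 16, crops included, and the job is handed in when it is done.

```bash
ls; mkdir -p pics; python3 - <<'E'
from cell import env
import cv2,pickle
print(env.state())
for n in("scene","top"):
    c=env.read_camera(n); cv2.imwrite(f"pics/{n}0.png",c["image"]); pickle.dump(c,open(f"{n}0.pkl","wb"))
    print(n,c["fx"],c["cx"],c["cy"],c["rvec"],c["tvec"])
E
```

```text
pics
{'t': 0.0, 'joints': array([ 1.13742028e+00,  4.91570880e-01,  1.55944287e+00,  1.18029265e-05,
        1.09169050e+00, -1.05609724e-01]), 'qvel': array([-0.00068499,  0.00105673,  0.00120207, -0.00051936, -0.00035005,
       -0.00016738]), 'tau': array([-1.03123111e-03, -6.12619185e+01, -2.58191407e+01,  6.92115817e-02,
        4.81614273e-02, -1.02881893e-04]), 'eef_pos': array([201.08681536, 591.5167061 , 214.0569795 ]), 'tcp_rot': array([-3.14048835e+00, -1.27587060e-04,  2.81382081e+00]), 'ft_force': array([ 0.38062496, -0.2947319 ,  0.18144756]), 'moment': array([-0.03152626,  0.03484502,  0.00399665]), 'opening': 0.9995501070271545}
scene 363.9982377718551 319.2461284741325 194.9879162701938 [ 2.33057728 -0.82446921  0.30471033] [-399.56755948  286.55816029  772.24930425]
top 454.4720550728024 322.0389084483402 192.96570907981064 [ 2.13945179 -2.07879161  0.21416415] [  -8.55190819  543.89443113 1158.25673193]
```

View pics/top0.png

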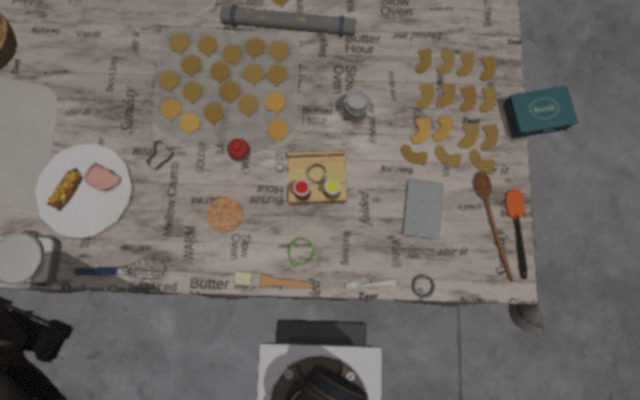

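View pics/scene0.png

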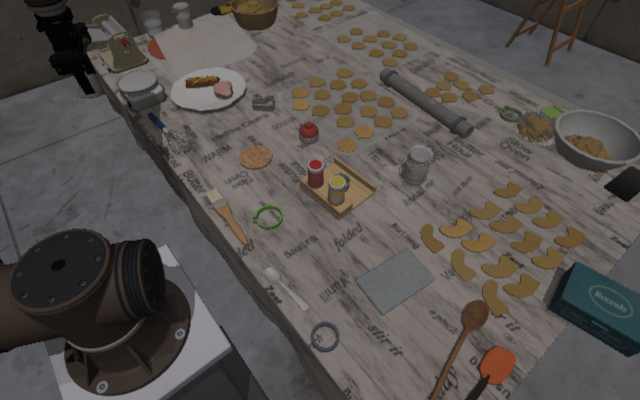

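The top view shows the stand at (317,178) with the red tub's cap at (302,188), the yellow cap at (333,187) and the cutter at (317,173). The board is at (423,209), the mat at (225,214), the green ring at (300,250) and the timer at (238,149). In the scene view, red (316,170) and yellow (338,188) both stand on the step.

```bash
cat > h.py <<'E'
import numpy as np,cv2
from scipy.spatial.transform import Rotation as Ro
def ext(c,eef=None,rot=None):
    """camera->world R,t"""
    if "rvec" in c:
        R=cv2.Rodrigues(np.array(c["rvec"],float))[0]; return R.T,-R.T@np.array(c["tvec"],float).ravel()
    T=np.array(c["tool_from_camera"]);W=Ro.from_euler("xyz",rot).as_matrix()
    return W@T[:3,:3],W@T[:3,3]+eef
def ray(c,uv,z,pose=(None,None)):
    R,t=ext(c,*pose); uv=np.atleast_2d(uv).astype(float)
    d=np.c_[(uv[:,0]-c["cx"])/c["fx"],(uv[:,1]-c["cy"])/c["fy"],np.ones(len(uv))]@R.T
    return t+d*((z-t[2])/d[:,2])[:,None]
def blobs(m,amin=15):
    n,l,s,ce=cv2.connectedComponentsWithStats(m.astype(np.uint8))
    return [(int(s[i,4]),l==i,ce[i],s[i,:4]) for i in range(1,n) if s[i,4]>=amin]
E
python3 - <<'E'
from h import *; import pickle
c=pickle.load(open("top0.pkl","rb")); im=c["image"]; hsv=cv2.cvtColor(im,cv2.COLOR_BGR2HSV)
H,S,V=[hsv[...,i].astype(int) for i in range(3)]
def roi(x0,y0,x1,y1):
    m=np.zeros(H.shape,bool); m[y0:y1,x0:x1]=1; return m
def show(n,m,z,k=1):
    for a,b,ce,s in sorted(blobs(m),key=lambda q:-q[0])[:k]:
        r=cv2.minAreaRect(np.argwhere(b)[:,::-1].astype(np.float32)); P=ray(c,cv2.boxPoints(r),z)
        e=P[1]-P[0]; f=P[2]-P[1]
        print(n,a,ce.round(1),"cen",ray(c,ce,z)[0].round(1),"rectcen",P.mean(0)[:2].round(1),"sides",np.linalg.norm(e).round(),np.linalg.norm(f).round(),"yaw",np.degrees(np.arctan2(e[1],e[0])).round(1))
show("red",roi(288,175,317,200)&((H<8)|(H>172))&(S>120),103)
show("yel",roi(318,175,345,200)&(H>22)&(H<36)&(S>130)&(V>130),103)
show("mat",roi(200,190,250,240)&(H<20)&(S>75),8)
print(hsv[209,423],hsv[214,225],hsv[160,330],hsv[209,460])
show("board",roi(395,170,450,245)&(H>75)&(H<125)&(S>15),10)
show("stand",roi(280,145,355,212)&(S>80)&(H>8)&(H<30),20)
show("green",roi(280,230,320,270)&(H>40)&(H<80)&(S>70),15)
show("timer",roi(220,130,255,165)&((H<8)|(H>172))&(S>120),50)
R,t=ext(c);print("cam",t)
cv2.imwrite("pics/crop0.png",cv2.resize(im[140:270,190:450],None,fx=3,fy=3,interpolation=2))
E
```

```text
red 104 [301.2 186.8] cen [548.8  60.9 103. ] rectcen [548.8  61.2] sides 29.0 28.0 yaw -15.7
yel 92 [332.2 185.6] cen [554.3 -18.9 103. ] rectcen [554.6 -18.4] sides 26.0 24.0 yaw -88.4
mat 1005 [224.3 214. ] cen [487.2 275.3   8. ] rectcen [487.6 274.7] sides 97.0 95.0 yaw -88.4
[ 90   2 121] [ 14 119 154] [ 18 111 161] [ 10  31 125]
stand 2117 [316.5 174.7] cen [603.2  24.4  20. ] rectcen [597.3  24.2] sides 164.0 145.0 yaw -86.6
green 154 [300.4 251.7] cen [389.4  61.1  15. ] rectcen [392.4  59.9] sides 71.0 71.0 yaw -73.0
timer 321 [237.9 148.6] cen [663.3 241.8  50. ] rectcen [663.7 241.5] sides 53.0 55.0 yaw -40.8
cam [ 293.22020762   -3.26819355 1245.57784709]
```

View pics/crop0.png

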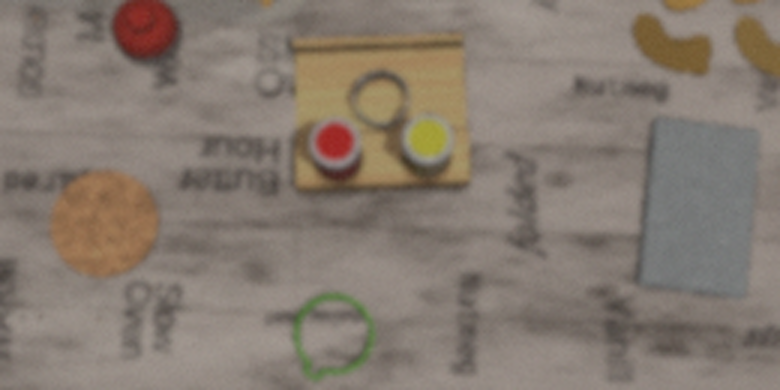

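```bash
cat > go.py <<'E'
import sys; from h import *; from cell import env
# usage: go.py x y z yawdeg [x y z yawdeg ...]: shift in tool axes from the present pose
s=env.state(); print("t",round(s["t"],2),"pos",s["eef_pos"].round(1),"rot",np.degrees(s["tcp_rot"]).round(2),"F",s["ft_force"].round(1),"open",round(s["opening"],3))
W=Ro.from_euler("xyz",s["tcp_rot"]).as_matrix()
for a in np.array(sys.argv[1:],float).reshape(-1,4):
    d=W.T@(a[:3]-s["eef_pos"])/1000; dy=(a[3]-np.degrees(s["tcp_rot"][2])+180)%360-180
    print(a,"-> shift",d.round(4),"turn",round(-np.radians(dy),4))
E
python3 - <<'E'
from h import *; import pickle
c=pickle.load(open("top0.pkl","rb"))
P=ray(c,[[408.3,179],[443.3,182.7],[439,239],[402.7,234.7]],10);print(P.round(1),P.mean(0));
for i in range(4): d=P[(i+1)%4]-P[i];print(np.linalg.norm(d),np.degrees(np.arctan2(d[1],d[0])))
print(ray(c,[316.3,173],34), ray(c,[225,214],8))
E
python3 go.py 552 21 260 184
```

```text
[[ 600.5 -232.4   10. ]
 [ 592.7 -329.8   10. ]
 [ 435.  -314.1   10. ]
 [ 443.9 -215.5   10. ]] [ 518.01058613 -272.95240635   10.        ]
97.76774203749359 -94.60830725069083
158.47761201670187 174.29077967966174
98.91242397553748 84.84072871192431
157.55280914648006 -6.130406196163221
[[604.36047148  24.69536405  34.        ]] [[487.31622507 273.29421324   8.        ]]
t 0.1 pos [201.1 591.5 214.1] rot [-1.7994e+02 -1.0000e-02  1.6122e+02] F [-0.1 -0.4  0.1] open 0.999
[552.  21. 260. 184.] -> shift [-0.5159 -0.4272 -0.0455] turn -0.3976
```

```bash
python3 -m pendant '[[[1,-0.05,-0.04,-0.04,-0.1],[1,-0.09,-0.075,-0.045,-0.2],[1,-0.125,-0.105,-0.045,-0.3],[1,-0.16,-0.135,-0.045,-0.398],[1,-0.195,-0.165,-0.045,-0.398],[1,-0.23,-0.195,-0.045,-0.398],[1,-0.265,-0.22,-0.045,-0.398],[1,-0.3,-0.25,-0.045,-0.398]]]'; python3 go.py 552 21 260 184
```

```text
t: 0.9
eef_pos: [405.5, 256.7, 259.7]
tcp_rot: [3.141, 0.0, -3.071]
ft_force: [0.5, 1.3, -0.1]
opening: 0.999
t 0.9 pos [405.5 256.7 259.7] rot [ 1.7999e+02  1.0000e-02 -1.7597e+02] F [ 0.5  1.3 -0.1] open 0.999
[552.  21. 260. 184.] -> shift [-0.1296 -0.2454 -0.0004] turn 0.0006
```

```bash
python3 -m pendant '[[[1,-0.02,-0.04,0,0],[1,-0.042,-0.08,0,0],[1,-0.064,-0.12,0,0],[1,-0.086,-0.16,0,0],[1,-0.107,-0.2,0,0],[1,-0.13,-0.245,0,0],[1,-0.13,-0.245,0,0],[1,-0.13,-0.245,0,0]]]'; python3 go.py 552 21 260 184; python3 - <<'E'
from cell import env; import pickle,cv2
s=env.state();c=env.read_camera("wrist");pickle.dump((s,c),open("w1.pkl","wb"));cv2.imwrite("pics/w1.png",c["image"]);print(c["tool_from_camera"].round(3))
E
```

```text
t: 1.7
eef_pos: [551.5, 22.4, 259.0]
tcp_rot: [3.141, -0.001, -3.074]
ft_force: [0.4, 0.2, -0.7]
opening: 1.002
t 1.7 pos [551.5  22.4 259. ] rot [ 1.7997e+02 -7.0000e-02 -1.7610e+02] F [ 0.4  0.2 -0.7] open 1.002
[552.  21. 260. 184.] -> shift [-0.0004 -0.0014 -0.001 ] turn -0.0018
[[ 1.00000e-03 -9.61000e-01 -2.78000e-01  7.79350e+01]
 [ 1.00000e+00  0.00000e+00  1.00000e-03  3.51000e-01]
 [-1.00000e-03 -2.78000e-01  9.61000e-01 -1.69354e+02]
 [ 0.00000e+00  0.00000e+00  0.00000e+00  1.00000e+00]]
```

View pics/w1.png

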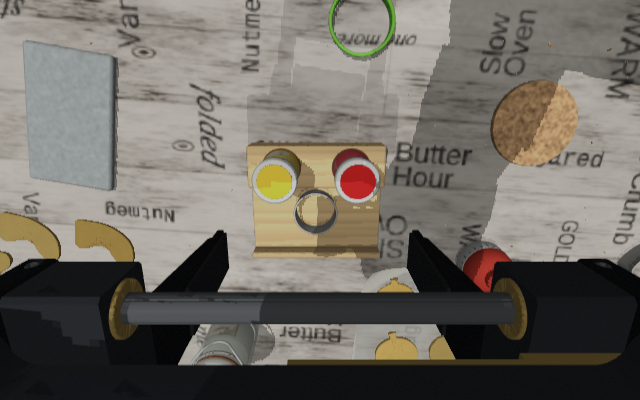

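The wrist view shows the yellow cap at (274,181), the red cap at (357,181), the cutter at (317,211) on the stand, the mat at (535,122) and the board at (70,115). I'll measure from this picture.

```bash
python3 - <<'E'
from h import *; import pickle
s,c=pickle.load(open("w1.pkl","rb")); im=c["image"]; hsv=cv2.cvtColor(im,cv2.COLOR_BGR2HSV)
H,S,V=[hsv[...,i].astype(int) for i in range(3)]; pose=(s["eef_pos"],s["tcp_rot"])
def roi(x0,y0,x1,y1):
    m=np.zeros(H.shape,bool); m[y0:y1,x0:x1]=1; return m
def fit(n,m,z):
    b=max(blobs(m),key=lambda q:q[0])[1]; k=max(cv2.findContours(b.astype(np.uint8),0,1)[0],key=len)[:,0]
    P=ray(c,k,z,pose)[:,:2].astype(np.float32); e=cv2.fitEllipse(P); r=cv2.minAreaRect(P); rg=np.median(c["range_z"][b])
    print(n,"ellipse",np.round(e[0],1),np.round(e[1],1),"rect",np.round(r[0],1),np.round(r[1],1),round(r[2],1),"range",rg)
    return P
fit("red",roi(335,160,382,202)&((H<8)|(H>172))&(S>150)&(V>150),103)
fit("yel",roi(250,155,300,202)&(H>22)&(H<36)&(S>150)&(V>150),103)
fit("redcap",roi(330,158,384,204)&(V>150)&((S<60)|(H<6)|(H>174)),103)
fit("mat",roi(485,75,585,170)&(H<25)&(S>60),8)
fit("board",roi(10,30,125,200)&(H>80)&(H<125)&(S>12)&(V>70),10)
fit("stand",roi(240,135,395,262)&(S>60)&(H>8)&(H<28),20)
# cutter from range: points between z 28 and 40 behind step
R,t=ext(c,*pose); v,u=np.mgrid[190:236,290:345]; zc=c["range_z"][190:236,290:345]
P=np.stack([(u-c["cx"])/c["fx"]*zc,(v-c["cy"])/c["fy"]*zc,zc],-1)@R.T+t
q=P[(P[...,2]>27)&(P[...,2]<42)]; q=q[q[:,0]>575]
e=cv2.minEnclosingCircle(q[:,:2].astype(np.float32)); print("cutter rng",len(q),e, q.mean(0)); 
i=np.array([[274,181],[357,181]]);zc=c["range_z"][181,[274,357]]
print((np.c_[(i[:,0]-c["cx"])/c["fx"]*zc,(i[:,1]-c["cy"])/c["fy"]*zc,zc]@R.T+t).round(1))
E
```

```text
red ellipse [549.7  61.5] [32.2 32.3] rect [549.7  61.8] [32.3 32.5] 3.9 range 334.63635
yel ellipse [555.1 -18.2] [32.2 32.5] rect [555.1 -18.1] [32.4 32.5] 2.7 range 334.51788
redcap ellipse [549.3  60.3] [39.4 42.3] rect [549.4  60.4] [41.1 40.9] 3.9 range 334.57724
mat ellipse [488.  274.3] [ 98.1 101. ] rect [488.  274.1] [ 98.2 101.3] 3.9 range 413.37994Traceback (most recent call last):
  File "<stdin>", line 15, in <module>
  File "<stdin>", line 7, in fit
ValueError: max() iterable argument is empty
```

```bash
python3 go.py 549.7 61.5 125 183.9 549.7 61.5 50 183.9; python3 - <<'E'
from h import *; import pickle
s,c=pickle.load(open("w1.pkl","rb")); pose=(s["eef_pos"],s["tcp_rot"])
P=ray(c,[[25,41],[117,56],[115,190],[33,172]],10,pose)
print(P.round(1),P.mean(0))
for i in range(4): d=P[(i+1)%4]-P[i];print(np.linalg.norm(d),np.degrees(np.arctan2(d[1],d[0])))
print(ray(c,[316.5,211],33,pose))
E
```

```text
t 1.75 pos [551.2  23.3 259.2] rot [ 1.7997e+02 -6.0000e-02 -1.7602e+02] F [-0.2 -0.6  0.7] open 1.0
[549.7  61.5 125.  183.9] -> shift [-0.0013  0.0381  0.1342] turn 0.0014
[549.7  61.5  50.  183.9] -> shift [-0.0014  0.0381  0.2092] turn 0.0014
[[ 438.1 -306.5   10. ]
 [ 446.6 -207.1   10. ]
 [ 602.2 -223.3   10. ]
 [ 586.2 -320.5   10. ]] [ 518.25318198 -264.36832198   10.        ]
99.765978865673 85.08171405872196
156.40664627708077 -5.9252956053716925
98.51778327815593 -99.36365482255603
148.75139801848474 174.61786330785324
[[604.85538879  25.89817962  33.        ]]
```

```bash
python3 -m pendant '[[[0.7,-0.001,0.019,0.03,0],[0.7,-0.0013,0.038,0.07,0],[0.7,-0.0013,0.038,0.105,0],[0.7,-0.0013,0.038,0.134,0],[0.7,-0.0013,0.038,0.134,0],[0.7,-0.0013,0.038,0.134,0],[0.7,-0.0013,0.038,0.134,0],[0.7,-0.0013,0.038,0.134,0]]]'; python3 go.py 549.7 61.5 50 183.9;  python3 - <<'E'
from cell import env; import pickle,cv2
s=env.state();c=env.read_camera("wrist");pickle.dump((s,c),open("w2.pkl","wb"));cv2.imwrite("pics/w2.png",c["image"])
E
```

```text
t: 2.55
eef_pos: [550.8, 61.4, 127.2]
tcp_rot: [-3.141, 0.003, -3.071]
ft_force: [0.7, 0.5, 0.6]
opening: 0.7
t 2.55 pos [550.8  61.4 127.2] rot [-1.7999e+02  1.5000e-01 -1.7596e+02] F [0.7 0.5 0.6] open 0.7
[549.7  61.5  50.  183.9] -> shift [0.0013 0.0002 0.0772] turn 0.0024
```

View pics/w2.png

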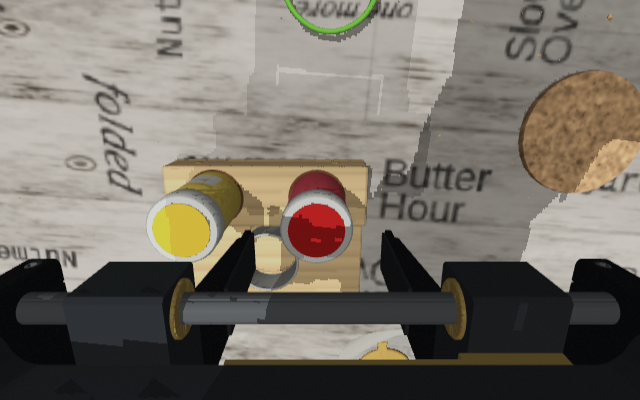

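The red cap (317,229) is centred between the fingers (253 and 383), so I'll descend and grip.

```bash
python3 -m pendant '[[[0.7,0.001,0,0.03,0],[0.7,0.001,0,0.06,0],[0.7,0.001,0,0.077,0],[0.7,0.001,0,0.077,0],[0.3,0.001,0,0.077,0],[0.3,0.001,0,0.077,0],[0.3,0.001,0,0.077,0],[0.3,0.001,0,0.077,0]]]'; python3 go.py 549.7 61.5 50 183.9; python3 -m pendant '[[[0.3,0,0,0,0],[0.3,0,0,0,0],[0.3,0,0,0,0],[0.3,0,0,0,0],[0.3,0,0,0,0],[0.3,0,0,0,0],[0.3,0,0,0,0],[0.3,0,0,0,0]]]'; python3 go.py 549.7 61.5 150 183.9
```

```text
t: 3.4
eef_pos: [549.7, 61.1, 49.6]
tcp_rot: [-3.142, 0.002, -3.071]
ft_force: [0.5, -0.1, 5.5]
opening: 0.456
t 3.4 pos [549.7  61.1  49.6] rot [-1.8000e+02  9.0000e-02 -1.7598e+02] F [ 0.5 -0.1  5.5] open 0.456
[549.7  61.5  50.  183.9] -> shift [-0.      0.0004 -0.0004] turn 0.0022
t: 4.2
eef_pos: [549.8, 61.1, 49.6]
tcp_rot: [-3.142, 0.002, -3.071]
ft_force: [0.3, -1.0, 6.7]
opening: 0.456
t 4.2 pos [549.8  61.1  49.6] rot [-1.8000e+02  1.0000e-01 -1.7598e+02] F [ 0.3 -1.   6.7] open 0.456
[549.7  61.5 150.  183.9] -> shift [-1.000e-04  4.000e-04 -1.004e-01] turn 0.0021
```

```bash
python3 -m pendant '[[[0.3,0,0,-0.03,0],[0.3,0,0,-0.07,0],[0.3,0,0,-0.1,0],[0.3,0,-0.03,-0.12,0],[0.3,0,-0.07,-0.12,0],[0.3,0,-0.11,-0.12,0],[0.3,0,-0.15,-0.12,0],[0.3,0,-0.19,-0.12,0]]]'; python3 go.py 558 -272 170 184 
```

```text
t: 5.0
eef_pos: [562.4, -129.9, 168.9]
tcp_rot: [3.142, 0.0, -3.071]
ft_force: [0.8, -0.4, -1.0]
opening: 0.455
t 5.0 pos [ 562.4 -129.9  168.9] rot [ 1.8000e+02  2.0000e-02 -1.7597e+02] F [ 0.8 -0.4 -1. ] open 0.455
[ 558. -272.  170.  184.] -> shift [ 0.0144 -0.1414 -0.0011] turn 0.0005
```

```bash
python3 -m pendant '[[[0.3,0.004,-0.04,0,0],[0.3,0.008,-0.08,0,0],[0.3,0.012,-0.11,0,0],[0.3,0.014,-0.141,0,0],[0.3,0.014,-0.141,0,0],[0.3,0.014,-0.141,0,0],[0.3,0.014,-0.141,0,0],[0.3,0.014,-0.141,0,0]]]'; python3 go.py 558 -272 170 184;  python3 - <<'E'
from cell import env; import pickle,cv2
s=env.state();c=env.read_camera("wrist");pickle.dump((s,c),open("w3.pkl","wb"));cv2.imwrite("pics/w3.png",c["image"])
E
```

```text
t: 5.8
eef_pos: [558.6, -269.0, 168.8]
tcp_rot: [3.141, -0.0, -3.07]
ft_force: [-0.3, 0.2, -0.6]
opening: 0.46
t 5.8 pos [ 558.6 -269.   168.8] rot [ 179.99   -0.   -175.91] F [-0.3  0.2 -0.6] open 0.46
[ 558. -272.  170.  184.] -> shift [ 0.0008 -0.0029 -0.0012] turn 0.0016
```

View pics/w3.png

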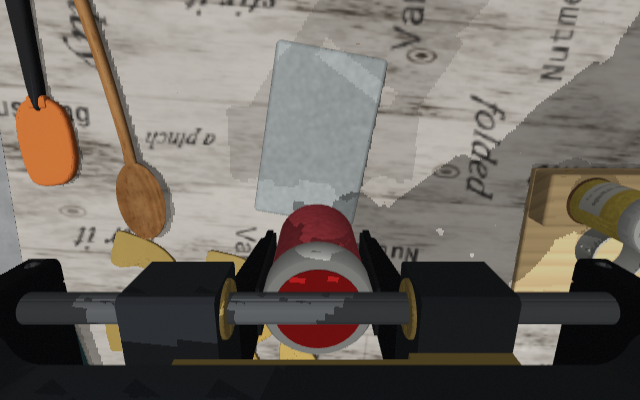

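The board's corners show at about (277,40), (386,62), (360,222) and (255,210). The tub is held upright.

```bash
python3 - <<'E'
from h import *; import pickle
s,c=pickle.load(open("w3.pkl","rb")); pose=(s["eef_pos"],s["tcp_rot"])
P=ray(c,[[277,40],[386,62],[360,222],[255,210]],10,pose)
print(P.round(1),P.mean(0))
for i in range(4): d=P[(i+1)%4]-P[i];print(np.linalg.norm(d),np.degrees(np.arctan2(d[1],d[0])))
E
```

```text
[[ 437.5 -311.9   10. ]
 [ 448.3 -215.9   10. ]
 [ 598.3 -222.9   10. ]
 [ 593.2 -327.3   10. ]] [ 519.30633217 -269.50708446   10.        ]
96.59106176438029 83.53929948540298
150.09501418580064 -2.6719863639557433
104.51607430663711 -92.79781320015447
156.45964392750525 174.34730398335128
```

```bash
python3 -m pendant '[[[0.3,0.001,-0.005,0.03,0],[0.3,0.001,-0.005,0.07,0],[0.3,0.001,-0.005,0.1,0],[0.3,0.001,-0.005,0.125,0],[0.3,0.001,-0.005,0.136,0],[0.3,0.001,-0.005,0.14,0],[0.3,0.001,-0.005,0.1415,0],[0.3,0.001,-0.005,0.1415,0]]]'; python3 -m pendant '[[[0.3,0,0,0,0],[0.7,0,0,0,0],[0.7,0,0,0,0],[0.7,0,0,0,0],[0.7,0,0,0,0],[0.7,0,0,0,0],[0.7,0,0,0,0],[0.7,0,0,0,0]]]';python3 go.py 555.1 -18.2 150 184
```

```text
t: 6.65
eef_pos: [558.4, -275.3, 28.1]
tcp_rot: [-3.141, 0.001, -3.071]
ft_force: [-0.4, -0.1, -1.5]
opening: 0.454
t: 7.45
eef_pos: [557.9, -275.1, 27.1]
tcp_rot: [3.141, -0.0, -3.071]
ft_force: [-0.2, 0.1, -0.6]
opening: 0.698
t 7.45 pos [ 557.9 -275.1   27.1] rot [ 179.99   -0.   -175.98] F [-0.2  0.1 -0.6] open 0.698
[555.1 -18.2 150.  184. ] -> shift [-0.0153  0.2565 -0.1229] turn 0.0004
```

```bash
python3 -m pendant '[[[0.7,0,0,-0.04,0],[0.7,0,0,-0.08,0],[0.7,0,0.02,-0.11,0],[0.7,-0.003,0.06,-0.123,0],[0.7,-0.006,0.1,-0.123,0],[0.7,-0.009,0.14,-0.123,0],[0.7,-0.012,0.18,-0.123,0],[0.7,-0.014,0.22,-0.123,0]]]'; python3 go.py 555.1 -18.2 150 184 555.1 -18.2 49.6 184
```

```text
t: 8.25
eef_pos: [556.3, -53.1, 150.3]
tcp_rot: [-3.142, 0.0, -3.072]
ft_force: [0.7, 0.3, -0.4]
opening: 0.701
t 8.25 pos [556.3 -53.1 150.3] rot [-1.8000e+02  2.0000e-02 -1.7599e+02] F [ 0.7  0.3 -0.4] open 0.701
[555.1 -18.2 150.  184. ] -> shift [-0.0013  0.0349  0.0003] turn 0.0002
[555.1 -18.2  49.6 184. ] -> shift [-0.0012  0.0349  0.1007] turn 0.0002
```

```bash
python3 -m pendant '[[[0.7,-0.001,0.02,0,0],[0.7,-0.0012,0.0345,0,0],[0.7,-0.0012,0.0345,0.005,0],[0.7,-0.0012,0.0345,0.03,0],[0.7,-0.0012,0.0345,0.06,0],[0.7,-0.0012,0.0345,0.085,0],[0.7,-0.0012,0.0345,0.1,0],[0.7,-0.0012,0.0345,0.1,0]]]'; python3 go.py 555.1 -18.2 49.6 184
```

```text
t: 9.05
eef_pos: [554.2, -21.2, 47.9]
tcp_rot: [3.141, -0.004, -3.073]
ft_force: [0.4, -0.7, 0.8]
opening: 0.701
t 9.05 pos [554.2 -21.2  47.9] rot [ 179.95   -0.21 -176.05] F [ 0.4 -0.7  0.8] open 0.701
[555.1 -18.2  49.6 184. ] -> shift [-0.0011  0.003  -0.0017] turn -0.0009
```

```bash
python3 -m pendant '[[[0.7,-0.001,0.003,-0.0015,0],[0.7,-0.001,0.003,-0.0015,0],[0.7,-0.001,0.003,-0.0015,0],[0.7,-0.001,0.003,-0.0015,0],[0.7,-0.001,0.003,-0.0015,0],[0.7,-0.001,0.003,-0.0015,0],[0.7,-0.001,0.003,-0.0015,0],[0.7,-0.001,0.003,-0.0015,0]]]'; python3 -m pendant '[[[0.3,0,0,0,0],[0.3,0,0,0,0],[0.3,0,0,0,0],[0.3,0,0,0,0],[0.3,0,0,0,0],[0.3,0,0,0,0],[0.3,0,0,0,0],[0.3,0,0,0,0]]]'; python3 go.py 555.1 -18.2 49.6 184 479 -267 160 184
```

```text
t: 9.85
eef_pos: [555.9, -17.1, 51.6]
tcp_rot: [3.141, -0.0, -3.071]
ft_force: [0.3, 0.0, 0.0]
opening: 0.695
t: 10.65
eef_pos: [556.0, -17.1, 51.6]
tcp_rot: [3.142, 0.0, -3.071]
ft_force: [-0.6, 0.1, -0.9]
opening: 0.454
t 10.65 pos [556.  -17.1  51.6] rot [ 1.8000e+02  1.0000e-02 -1.7598e+02] F [-0.6  0.1 -0.9] open 0.454
[555.1 -18.2  49.6 184. ] -> shift [ 0.0009 -0.001   0.002 ] turn 0.0004
[ 479. -267.  160.  184.] -> shift [ 0.0943 -0.2439 -0.1084] turn 0.0004
```

```bash
python3 -m pendant '[[[0.3,0,0,-0.04,0],[0.3,0,0,-0.08,0],[0.3,0.02,-0.03,-0.108,0],[0.3,0.035,-0.07,-0.108,0],[0.3,0.05,-0.11,-0.108,0],[0.3,0.065,-0.15,-0.108,0],[0.3,0.08,-0.19,-0.108,0],[0.3,0.094,-0.225,-0.108,0]]]'; python3 go.py 479 -267 160 184; python3 -m pendant '[[[0.3,0,-0.019,0,0],[0.3,0,-0.019,0,0],[0.3,0,-0.019,0,0],[0.3,0,-0.019,0,0],[0.3,0,-0.019,0,0],[0.3,0,-0.019,0,0],[0.3,0,-0.019,0,0],[0.3,0,-0.019,0,0]]]'; python3 go.py 479 -267 29.5 184;  python3 - <<'E'
from cell import env; import pickle,cv2
s=env.state();c=env.read_camera("wrist");pickle.dump((s,c),open("w4.pkl","wb"));cv2.imwrite("pics/w4.png",c["image"])
E
```

```text
t: 11.45
eef_pos: [477.1, -249.8, 159.6]
tcp_rot: [3.141, -0.0, -3.072]
ft_force: [0.6, 1.2, -1.8]
opening: 0.458
t 11.45 pos [ 477.1 -249.8  159.6] rot [ 179.99   -0.   -176.  ] F [ 0.6  1.2 -1.8] open 0.458
[ 479. -267.  160.  184.] -> shift [-0.0007 -0.0172 -0.0004] turn -0.0
t: 12.25
eef_pos: [479.4, -266.8, 159.6]
tcp_rot: [3.142, 0.0, -3.071]
ft_force: [0.4, 0.1, -2.2]
opening: 0.457
t 12.25 pos [ 479.4 -266.8  159.6] rot [ 180.      0.   -175.96] F [ 0.4  0.1 -2.2] open 0.457
[ 479.  -267.    29.5  184. ] -> shift [ 0.0004 -0.0002  0.1301] turn 0.0008
```

View pics/w4.png

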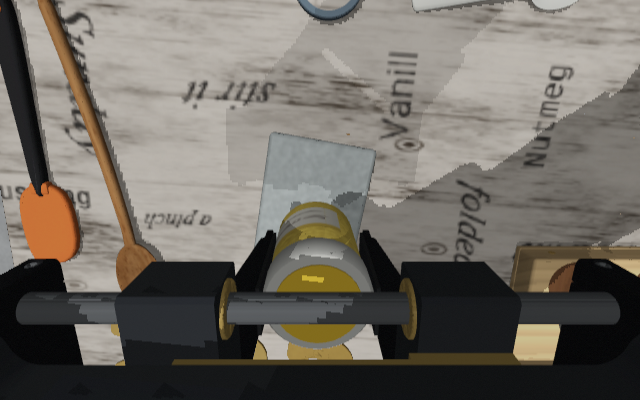

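The yellow tub is held upright above the near half of the board (near edge (270,132) to (375,152)), so I'll lower it.

```bash
python3 -m pendant '[[[0.3,0,0,0.03,0],[0.3,0,0,0.06,0],[0.3,0,0,0.09,0],[0.3,0,0,0.115,0],[0.3,0,0,0.125,0],[0.3,0,0,0.129,0],[0.3,0,0,0.13,0],[0.3,0,0,0.13,0]]]'; python3 -m pendant '[[[0.3,0,0,0,0],[0.7,0,0,0,0],[0.7,0,0,0,0],[0.7,0,0,0,0],[0.7,0,0,0,0],[0.7,0,0,0,0],[0.7,0,0,0,0],[0.7,0,0,0,0]]]';python3 go.py 604.5 25.2 130 184 
```

```text
t: 13.1
eef_pos: [479.7, -267.4, 30.5]
tcp_rot: [-3.141, 0.001, -3.071]
ft_force: [0.3, -0.3, -0.9]
opening: 0.456
t: 13.9
eef_pos: [479.3, -267.1, 29.6]
tcp_rot: [3.141, -0.0, -3.071]
ft_force: [-0.2, -0.6, -0.1]
opening: 0.7
t 13.9 pos [ 479.3 -267.1   29.6] rot [ 179.99   -0.   -175.98] F [-0.2 -0.6 -0.1] open 0.7
[604.5  25.2 130.  184. ] -> shift [-0.1454  0.2828 -0.1004] turn 0.0004
```

```bash
python3 -m pendant '[[[0.7,0,0,-0.04,0],[0.7,0,0,-0.08,0],[0.7,-0.015,0.03,-0.11,0],[0.7,-0.035,0.07,-0.11,0],[0.7,-0.055,0.11,-0.11,0],[0.7,-0.075,0.15,-0.11,0],[0.7,-0.095,0.19,-0.11,0],[0.7,-0.115,0.23,-0.11,0]]]'; python3 go.py 604.5 25.2 150 184; python3 -m pendant '[[[0.75,-0.015,0.025,0,0],[0.75,-0.03,0.053,0,0],[0.75,-0.03,0.053,0,0],[0.75,-0.03,0.053,0,0],[0.75,-0.03,0.053,0,0],[0.75,-0.03,0.053,0,0],[0.75,-0.03,0.053,0,0],[0.75,-0.03,0.053,0,0]]]'; python3 go.py 604.5 25.2 130 184;  python3 - <<'E'
from cell import env; import pickle,cv2
s=env.state();c=env.read_camera("wrist");pickle.dump((s,c),open("w5.pkl","wb"));cv2.imwrite("pics/w5.png",c["image"])
E
```

```text
t: 14.7
eef_pos: [578.3, -27.8, 139.7]
tcp_rot: [3.142, 0.0, -3.071]
ft_force: [0.7, -0.9, -0.0]
opening: 0.698
t 14.7 pos [578.3 -27.8 139.7] rot [ 1.8000e+02  1.0000e-02 -1.7598e+02] F [ 0.7 -0.9 -0. ] open 0.698
[604.5  25.2 150.  184. ] -> shift [-0.0299  0.051  -0.0103] turn 0.0004
t: 15.5
eef_pos: [604.0, 24.8, 139.7]
tcp_rot: [3.142, 0.0, -3.072]
ft_force: [-0.5, -0.4, -0.6]
opening: 0.749
t 15.5 pos [604.   24.8 139.7] rot [ 1.8000e+02  1.0000e-02 -1.7603e+02] F [-0.5 -0.4 -0.6] open 0.749
[604.5  25.2 130.  184. ] -> shift [-0.0005  0.0004  0.0097] turn -0.0005
```

View pics/w5.png

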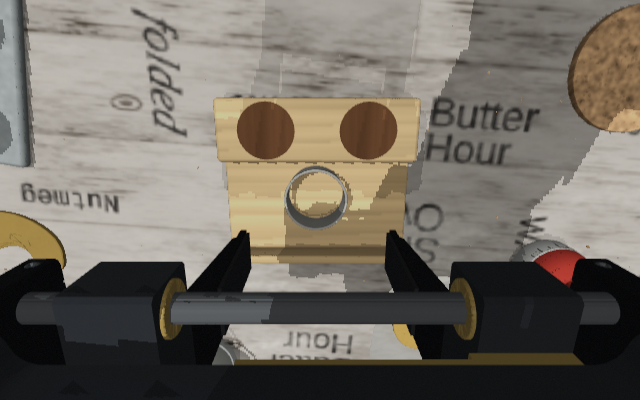

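The step is empty, with the dark discs at (266,130) and (368,130) and the cutter rim around (317,197). I'll measure the discs, which are the return targets, and the cutter.

```bash
python3 - <<'E'
from h import *; import pickle
s,c=pickle.load(open("w5.pkl","rb")); im=c["image"]; hsv=cv2.cvtColor(im,cv2.COLOR_BGR2HSV)
H,S,V=[hsv[...,i].astype(int) for i in range(3)]; pose=(s["eef_pos"],s["tcp_rot"])
for n,x0,x1 in(("yel disc",225,305),("red disc",330,410)):
    m=np.zeros(H.shape,np.uint8); m[100:162,x0:x1]=(V[100:162,x0:x1]<125)&(S[100:162,x0:x1]>60)
    k=max(cv2.findContours(m,0,1)[0],key=len)[:,0]; e=cv2.fitEllipse(ray(c,cv2.convexHull(k)[:,0],33,pose)[:,:2].astype(np.float32)); print(n,np.round(e[0],1),np.round(e[1],1),len(k))
# cutter: grey low-saturation pixels
m=np.zeros(H.shape,np.uint8); m[158:235,278:356]=(S[158:235,278:356]<45)
m=cv2.morphologyEx(m,cv2.MORPH_OPEN,np.ones((2,2),np.uint8))
k=np.vstack([q for q in cv2.findContours(m,0,1)[0] if len(q)>12])
k=cv2.convexHull(k)[:,0]; print(k[:,0].min(),k[:,0].max(),k[:,1].min(),k[:,1].max())
e=cv2.fitEllipse(ray(c,k,34,pose)[:,:2].astype(np.float32)); print("cutter",np.round(e[0],1),np.round(e[1],1))
print("l/r/t",ray(c,[[285.5,197],[348,197],[316,166.5],[316,229]],34,pose).round(1))
cv2.imwrite("pics/m5.png",cv2.resize(np.hstack([im[90:240,210:420],cv2.merge([m*255]*3)[90:240,210:420]]),None,fx=1.9,fy=1.9))
E
```

```text
yel disc [555.1 -18.6] [43.8 44.2] 161
red disc [549.7  61.1] [43.9 44.2] 160
285 347 167 230
cutter [608.2  25. ] [51.1 54.1]
l/r/t [[ 6.074e+02 -4.000e-01  3.400e+01]
 [ 6.039e+02  5.050e+01  3.400e+01]
 [ 5.805e+02  2.270e+01  3.400e+01]
 [ 6.336e+02  2.640e+01  3.400e+01]]
```

```bash
python3 go.py 607.2 25.1 45 184; python3 -m pendant '[[[0.75,-0.003,0,0.03,0],[0.75,-0.003,0,0.06,0],[0.75,-0.003,0,0.085,0],[0.75,-0.003,0,0.095,0],[0.75,-0.003,0,0.095,0],[0.75,-0.003,0,0.095,0],[0.75,-0.003,0,0.095,0],[0.75,-0.003,0,0.095,0]]]'; python3 go.py 607.2 25.1 12.5 184
```

```text
t 15.55 pos [604.   24.9 139.7] rot [ 180.      0.   -176.01] F [-0.1  0.6  0.5] open 0.747
[607.2  25.1  45.  184. ] -> shift [-0.0032 -0.0001  0.0947] turn -0.0002
t: 16.35
eef_pos: [607.6, 25.6, 45.8]
tcp_rot: [-3.141, 0.002, -3.071]
ft_force: [-0.2, -0.4, 0.2]
opening: 0.747
t 16.35 pos [607.6  25.6  45.8] rot [-1.7999e+02  1.0000e-01 -1.7597e+02] F [-0.2 -0.4  0.2] open 0.747
[607.2  25.1  12.5 184. ] -> shift [ 0.0005 -0.0005  0.0333] turn 0.0005
```

```bash
python3 -m pendant '[[[0.75,0,-0.0005,0.015,0],[0.75,0,-0.0005,0.028,0],[0.75,0,-0.0005,0.033,0],[0.75,0,-0.0005,0.033,0],[0.75,0,-0.0005,0.033,0],[0.75,0,-0.0005,0.033,0],[0.75,0,-0.0005,0.033,0],[0.75,0,-0.0005,0.033,0]]]'; python3 -m pendant '[[[0.45,0,0,0,0],[0.45,0,0,0,0],[0.45,0,0,0,0],[0.45,0,0,0,0],[0.45,0,0,0,0],[0.45,0,0,0,0],[0.45,0,0,0,0],[0.45,0,0,0,0]]]'; python3 go.py 607.2 25.1 12.5 184 488 274.5 90 184
```

```text
t: 17.15
eef_pos: [607.3, 25.1, 11.9]
tcp_rot: [3.142, 0.001, -3.071]
ft_force: [0.2, -0.0, -0.4]
opening: 0.752
t: 17.95
eef_pos: [607.1, 25.1, 11.7]
tcp_rot: [3.142, 0.0, -3.071]
ft_force: [0.3, -0.1, 1.8]
opening: 0.533
t 17.95 pos [607.1  25.1  11.7] rot [ 1.8000e+02  1.0000e-02 -1.7598e+02] F [ 0.3 -0.1  1.8] open 0.533
[607.2  25.1  12.5 184. ] -> shift [-0.0001 -0.     -0.0008] turn 0.0004
[488.  274.5  90.  184. ] -> shift [ 0.1013  0.2571 -0.0783] turn 0.0004
```

```bash
python3 -m pendant '[[[0.45,0,0,-0.03,0],[0.45,0,0,-0.06,0],[0.45,0.005,0.02,-0.09,0],[0.45,0.02,0.06,-0.1,0],[0.45,0.04,0.1,-0.1,0],[0.45,0.055,0.14,-0.1,0],[0.45,0.07,0.18,-0.1,0],[0.45,0.085,0.22,-0.1,0]]]'; python3 -m pendant '[[[0.45,0.01,0.025,0,0],[0.45,0.0163,0.037,0,0],[0.45,0.0163,0.037,0,0],[0.45,0.0163,0.037,0,0],[0.45,0.0163,0.037,0,0],[0.45,0.0163,0.037,0,0],[0.45,0.0163,0.037,0,0],[0.45,0.0163,0.037,0,0]]]'; python3 go.py 488 274.5 12 184;  python3 - <<'E'
from cell import env; import pickle,cv2
s=env.state();c=env.read_camera("wrist");pickle.dump((s,c),open("w6.pkl","wb"));cv2.imwrite("pics/w6.png",c["image"])
E
```

```text
t: 18.75
eef_pos: [506.0, 240.0, 111.7]
tcp_rot: [3.141, 0.0, -3.072]
ft_force: [1.0, -0.0, -0.7]
opening: 0.533
t: 19.55
eef_pos: [488.3, 273.9, 111.6]
tcp_rot: [3.142, 0.0, -3.072]
ft_force: [-0.7, -0.3, -0.4]
opening: 0.535
t 19.55 pos [488.3 273.9 111.6] rot [ 180.      0.   -176.02] F [-0.7 -0.3 -0.4] open 0.535
[488.  274.5  12.  184. ] -> shift [0.0003 0.0006 0.0996] turn -0.0004
```

View pics/w6.png

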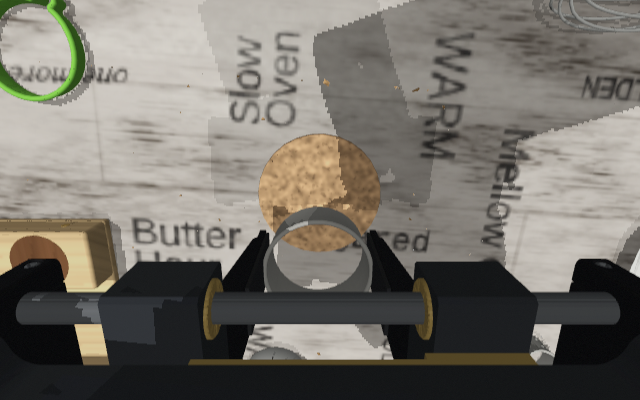

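The cutter is held level at (320,255), and the mat centre is near (320,192). I'll check the mat's position and then lower.

```bash
python3 - <<'E'
from h import *; import pickle
s,c=pickle.load(open("w6.pkl","rb")); im=c["image"]; hsv=cv2.cvtColor(im,cv2.COLOR_BGR2HSV); pose=(s["eef_pos"],s["tcp_rot"])
m=np.zeros(hsv.shape[:2],np.uint8); m[125:208,245:395]=(hsv[125:208,245:395,1]>70)&(hsv[125:208,245:395,0]<25)
m=cv2.morphologyEx(m,cv2.MORPH_OPEN,np.ones((3,3),np.uint8))
k=max(cv2.findContours(m,0,1)[0],key=len); k=cv2.convexHull(k)[:,0]; k=k[k[:,1]<200]
P=ray(c,k,8,pose)[:,:2]; A=np.c_[2*P,np.ones(len(P))]; a=np.linalg.lstsq(A,(P**2).sum(1),rcond=None)[0]; print(a[:2],np.sqrt(a[2]+a[:2]@a[:2]))
E
python3 -m pendant '[[[0.45,0,0.0005,0.03,0],[0.45,0,0.0005,0.06,0],[0.45,0,0.0005,0.08,0],[0.45,0,0.0005,0.09,0],[0.45,0,0.0005,0.09,0],[0.45,0,0.0005,0.09,0],[0.45,0,0.0005,0.09,0],[0.45,0,0.0005,0.09,0]]]'; python3 go.py 488 274.5 12 184
```

```text
[487.54469769 275.89342578] 49.08363250941825
t: 20.4
eef_pos: [488.4, 275.1, 22.6]
tcp_rot: [3.141, 0.001, -3.071]
ft_force: [-0.4, -0.7, 0.3]
opening: 0.537
t 20.4 pos [488.4 275.1  22.6] rot [ 1.7997e+02  8.0000e-02 -1.7597e+02] F [-0.4 -0.7  0.3] open 0.537
[488.  274.5  12.  184. ] -> shift [ 0.0004 -0.0005  0.0106] turn 0.0005
```

```bash
python3 -m pendant '[[[0.45,0.0005,0,0.006,0],[0.45,0.0005,0,0.01,0],[0.45,0.0005,0,0.0105,0],[0.45,0.0005,0,0.0105,0],[0.45,0.0005,0,0.0105,0],[0.45,0.0005,0,0.0105,0],[0.45,0.0005,0,0.0105,0],[0.45,0.0005,0,0.0105,0]]]';  python3 go.py; python3 -m pendant '[[[0.75,0,0,0,0],[0.75,0,0,0,0],[0.75,0,0,0,0],[0.75,0,0,0,0],[0.75,0,0,0,0],[0.75,0,0,0,0],[0.75,0,0,0,0],[0.75,0,0,0,0]]]'; python3 -m pendant '[[[0.75,0,0,-0.03,0],[0.75,0,0,-0.06,0],[0.75,0,0,-0.1,0],[0.75,0,0,-0.13,0],[0.75,0,0,-0.13,0],[0.75,0,0,-0.13,0],[0.75,0,0,-0.13,0],[0.75,0,0,-0.13,0]]]'; python3 go.py 479.3 -267.1 150 184 ; python3 - <<'E'
from cell import env; import pickle,cv2
s=env.state();c=env.read_camera("wrist");pickle.dump((s,c),open("w7.pkl","wb"));cv2.imwrite("pics/w7.png",c["image"])
E
```

```text
t: 21.2
eef_pos: [487.5, 274.8, 11.1]
tcp_rot: [3.142, 0.0, -3.071]
ft_force: [-0.4, -0.7, 2.3]
opening: 0.534
t 21.2 pos [487.5 274.8  11.1] rot [ 180.      0.   -175.98] F [-0.4 -0.7  2.3] open 0.534
t: 22.0
eef_pos: [487.5, 274.8, 11.1]
tcp_rot: [3.141, 0.0, -3.071]
ft_force: [-0.7, -0.3, 0.7]
opening: 0.749
t: 22.8
eef_pos: [487.1, 274.6, 140.0]
tcp_rot: [-3.141, -0.002, -3.071]
ft_force: [0.7, -0.5, -0.3]
opening: 0.751
t 22.8 pos [487.1 274.6 140. ] rot [-1.7997e+02 -1.1000e-01 -1.7598e+02] F [ 0.7 -0.5 -0.3] open 0.751
[ 479.3 -267.1  150.   184. ] -> shift [ 0.0457 -0.5398 -0.0096] turn 0.0003
```

View pics/w7.png

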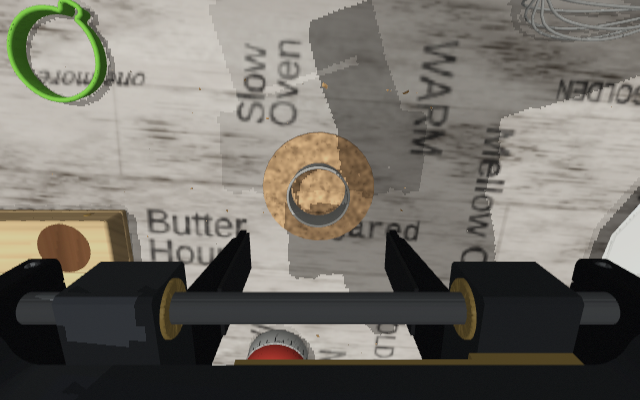

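The cutter lies flat, rim centre about (319,194) on the mat at (318,186). The offset is what the rim's height would give, and I'll check it by numbers.

```bash
python3 - <<'E'
from h import *; import pickle
s,c=pickle.load(open("w7.pkl","rb")); pose=(s["eef_pos"],s["tcp_rot"])
print("rim",ray(c,[[288,194],[350,194],[319,163],[319,226]],34,pose).round(1), "mat",ray(c,[[263,186],[373.5,186],[318,131.5],[318,240.5]],8,pose).round(1))
E
python3 -m pendant '[[[0.7,0.004,-0.04,-0.01,0],[0.7,0.008,-0.08,-0.01,0],[0.7,0.011,-0.12,-0.01,0],[0.7,0.015,-0.16,-0.01,0],[0.7,0.019,-0.2,-0.01,0],[0.7,0.022,-0.24,-0.01,0],[0.7,0.025,-0.28,-0.01,0],[0.7,0.028,-0.32,-0.01,0]]]'; python3 go.py 479.3 -267.1 150 184
```

```text
rim [[487.7 251.3  34. ]
 [484.1 301.7  34. ]
 [460.4 274.6  34. ]
 [513.6 278.4  34. ]] mat [[489.3 227.1   8. ]
 [482.4 324.7   8. ]
 [438.3 272.3   8. ]
 [537.8 279.4   8. ]]
t: 23.65
eef_pos: [481.6, -48.0, 150.6]
tcp_rot: [3.141, -0.001, -3.071]
ft_force: [1.1, 0.7, -0.4]
opening: 0.696
t 23.65 pos [481.6 -48.  150.6] rot [ 1.7998e+02 -5.0000e-02 -1.7598e+02] F [ 1.1  0.7 -0.4] open 0.696
[ 479.3 -267.1  150.   184. ] -> shift [ 0.0177 -0.2184  0.0005] turn 0.0004
```

```bash
python3 -m pendant '[[[0.7,0.003,-0.04,0,0],[0.7,0.006,-0.08,0,0],[0.7,0.01,-0.12,0,0],[0.7,0.014,-0.16,0,0],[0.7,0.017,-0.2,0,0],[0.7,0.0175,-0.217,0,0],[0.7,0.0175,-0.217,0,0],[0.7,0.0175,-0.217,0,0]]]'; python3 go.py 479.3 -267.1 29.6 184;python3 - <<'E'
from cell import env; import pickle,cv2
s=env.state();c=env.read_camera("wrist");pickle.dump((s,c),open("w8.pkl","wb"));cv2.imwrite("pics/w8.png",c["image"])
E
```

```text
t: 24.45
eef_pos: [479.5, -263.2, 150.5]
tcp_rot: [3.14, -0.001, -3.072]
ft_force: [0.6, -0.1, -0.1]
opening: 0.699
t 24.45 pos [ 479.5 -263.2  150.5] rot [ 1.7993e+02 -6.0000e-02 -1.7600e+02] F [ 0.6 -0.1 -0.1] open 0.699
[ 479.3 -267.1   29.6  184. ] -> shift [ 0.0003 -0.004   0.1209] turn 0.0
```

View pics/w8.png

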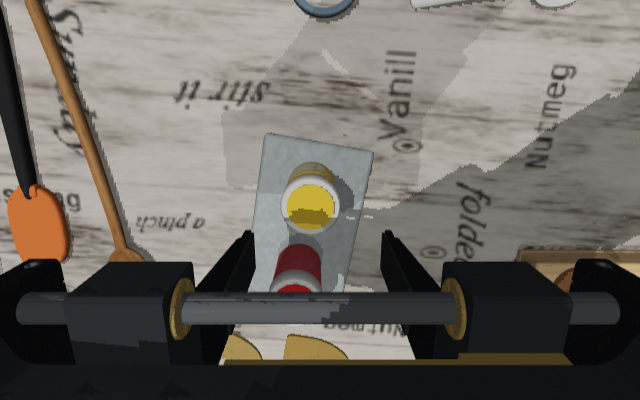

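Both tubs stand upright on the board, yellow's cap at (311,205) and red behind it. I'll descend on yellow.

```bash
python3 -m pendant '[[[0.7,0,-0.002,0.02,0],[0.7,0,-0.002,0.05,0],[0.7,0,-0.002,0.08,0],[0.7,0,-0.002,0.1,0],[0.7,0,-0.002,0.115,0],[0.7,0,-0.002,0.12,0],[0.7,0,-0.002,0.12,0],[0.7,0,-0.002,0.12,0]]]'; python3 go.py 479.3 -267.1 29.6 184
```

```text
t: 25.3
eef_pos: [480.3, -265.6, 31.8]
tcp_rot: [-3.141, 0.001, -3.071]
ft_force: [-0.9, -0.3, -0.8]
opening: 0.701
t 25.3 pos [ 480.3 -265.6   31.8] rot [-1.7998e+02  4.0000e-02 -1.7593e+02] F [-0.9 -0.3 -0.8] open 0.701
[ 479.3 -267.1   29.6  184. ] -> shift [ 0.0011 -0.0014  0.0022] turn 0.0012
```

```bash
python3 -m pendant '[[[0.7,0.0008,-0.0014,0.0016,0],[0.7,0.0008,-0.0014,0.0016,0],[0.7,0.0008,-0.0014,0.0016,0],[0.7,0.0008,-0.0014,0.0016,0],[0.3,0.0008,-0.0014,0.0016,0],[0.3,0.0008,-0.0014,0.0016,0],[0.3,0.0008,-0.0014,0.0016,0],[0.3,0.0008,-0.0014,0.0016,0]]]'; python3 -m pendant '[[[0.3,0,0,0,0],[0.3,0,0,0,0],[0.3,0,0,0,0],[0.3,0,0,0,0],[0.3,0,0,0,0],[0.3,0,0,0,0],[0.3,0,0,0,0],[0.3,0,0,0,0]]]'; python3 go.py 555.8 -18.5 160 184
```

```text
t: 26.1
eef_pos: [479.3, -267.5, 29.5]
tcp_rot: [3.142, 0.0, -3.071]
ft_force: [-1.0, -0.5, 0.3]
opening: 0.459
t: 26.9
eef_pos: [479.3, -267.5, 29.5]
tcp_rot: [3.142, 0.0, -3.071]
ft_force: [1.1, -1.9, -0.0]
opening: 0.458
t 26.9 pos [ 479.3 -267.5   29.5] rot [ 180.      0.   -175.97] F [ 1.1 -1.9 -0. ] open 0.458
[555.8 -18.5 160.  184. ] -> shift [-0.0938  0.243  -0.1305] turn 0.0004
```

```bash
python3 -m pendant '[[[0.3,0,0,-0.04,0],[0.3,0,0,-0.08,0],[0.3,-0.01,0.02,-0.12,0],[0.3,-0.025,0.06,-0.1305,0],[0.3,-0.04,0.1,-0.1305,0],[0.3,-0.055,0.14,-0.1305,0],[0.3,-0.07,0.18,-0.1305,0],[0.3,-0.085,0.22,-0.1305,0]]]'; python3 -m pendant '[[[0.3,-0.009,0.0225,0,0],[0.3,-0.009,0.0225,0,0],[0.3,-0.009,0.0225,0,0],[0.3,-0.009,0.0225,0,0],[0.3,-0.009,0.0225,0,0],[0.3,-0.009,0.0225,0,0],[0.3,-0.009,0.0225,0,0],[0.3,-0.009,0.0225,0,0]]]';python3 go.py 556 -18.5 60 184
```

```text
t: 27.7
eef_pos: [548.6, -40.3, 160.0]
tcp_rot: [3.141, -0.0, -3.071]
ft_force: [0.2, -1.0, -1.0]
opening: 0.457
t: 28.5
eef_pos: [555.9, -19.3, 160.0]
tcp_rot: [3.142, 0.0, -3.072]
ft_force: [-0.0, -0.9, -1.6]
opening: 0.455
t 28.5 pos [555.9 -19.3 160. ] rot [ 180.      0.   -176.01] F [-0.  -0.9 -1.6] open 0.455
[556.  -18.5  60.  184. ] -> shift [-0.0001  0.0008  0.1   ] turn -0.0001
```

```bash
python3 -m pendant '[[[0.3,0,0.0006,0.03,0],[0.3,0,0.0006,0.06,0],[0.3,0,0.0006,0.085,0],[0.3,0,0.0006,0.1,0],[0.3,0,0.0006,0.1,0],[0.3,0,0.0006,0.1,0],[0.3,0,0.0006,0.1,0],[0.3,0,0.0006,0.1,0]]]'; python3 go.py 556 -18.5 52 184
```

```text
t: 29.3
eef_pos: [556.4, -18.5, 61.0]
tcp_rot: [-3.141, 0.002, -3.071]
ft_force: [-0.2, 0.6, -1.2]
opening: 0.452
t 29.3 pos [556.4 -18.5  61. ] rot [-1.7998e+02  1.0000e-01 -1.7598e+02] F [-0.2  0.6 -1.2] open 0.452
[556.  -18.5  52.  184. ] -> shift [ 0.0004 -0.      0.009 ] turn 0.0004
```

```bash
python3 -m pendant '[[[0.3,0.0002,0,0.004,0],[0.3,0.0002,0,0.008,0],[0.3,0.0002,0,0.0083,0],[0.3,0.0002,0,0.0083,0],[0.3,0.0002,0,0.0083,0],[0.3,0.0002,0,0.0083,0],[0.3,0.0002,0,0.0083,0],[0.3,0.0002,0,0.0083,0]]]'; python3 go.py 556 -18.5 51.6 184
```

```text
t: 30.1
eef_pos: [556.2, -18.8, 52.1]
tcp_rot: [-3.141, 0.001, -3.071]
ft_force: [-0.9, -3.4, 5.0]
opening: 0.455
t 30.1 pos [556.2 -18.8  52.1] rot [-1.7997e+02  7.0000e-02 -1.7597e+02] F [-0.9 -3.4  5. ] open 0.455
[556.  -18.5  51.6 184. ] -> shift [0.0001 0.0003 0.0005] turn 0.0005
```

Contact with the step shows at about 5 N, so I'll release and lift.

```bash
python3 -m pendant '[[[0.3,0,0,0,0],[0.7,0,0,0,0],[0.7,0,0,0,0],[0.7,0,0,0,0],[0.7,0,0,0,0],[0.7,0,0,0,0],[0.7,0,0,0,0],[0.7,0,0,0,0]]]'; python3 -m pendant '[[[0.7,0,0,-0.03,0],[0.7,0,0,-0.07,0],[0.7,0,0,-0.1,0],[0.7,0,-0.03,-0.1,0],[0.7,0.005,-0.07,-0.1,0],[0.7,0.009,-0.11,-0.1,0],[0.7,0.013,-0.15,-0.1,0],[0.7,0.016,-0.19,-0.1,0]]]'; python3 go.py 557.9 -275.1 150 184
```

```text
t: 30.9
eef_pos: [555.7, -18.4, 51.7]
tcp_rot: [3.142, 0.0, -3.071]
ft_force: [0.7, 0.8, -0.8]
opening: 0.701
t: 31.7
eef_pos: [552.8, -210.6, 151.8]
tcp_rot: [3.142, 0.0, -3.071]
ft_force: [0.1, 0.6, -0.4]
opening: 0.696
t 31.7 pos [ 552.8 -210.6  151.8] rot [ 1.7999e+02  1.0000e-02 -1.7598e+02] F [ 0.1  0.6 -0.4] open 0.696
[ 557.9 -275.1  150.   184. ] -> shift [-0.0006 -0.0647  0.0018] turn 0.0004
```

```bash
python3 -m pendant '[[[0.7,0,-0.03,0,0],[0.7,-0.001,-0.0635,0,0],[0.7,-0.001,-0.0635,0.03,0],[0.7,-0.001,-0.0635,0.06,0],[0.7,-0.001,-0.0635,0.085,0],[0.7,-0.001,-0.0635,0.1,0],[0.7,-0.001,-0.0635,0.1,0],[0.7,-0.001,-0.0635,0.1,0]]]'; python3 -m pendant '[[[0.7,0,0,0,0],[0.7,0,0,0,0],[0.7,0,0,0,0],[0.7,0,0,0,0],[0.7,0,0,0,0],[0.7,0,0,0,0],[0.7,0,0,0,0],[0.7,0,0,0,0]]]'; python3 go.py 557.9 -275.1 27.1 184
```

```text
t: 32.5
eef_pos: [558.9, -272.4, 52.3]
tcp_rot: [-3.141, 0.0, -3.071]
ft_force: [0.5, -0.1, 0.8]
opening: 0.699
t: 33.3
eef_pos: [558.6, -272.3, 51.7]
tcp_rot: [3.141, -0.0, -3.071]
ft_force: [0.4, -1.1, -0.8]
opening: 0.698
t 33.3 pos [ 558.6 -272.3   51.7] rot [ 179.99   -0.   -175.98] F [ 0.4 -1.1 -0.8] open 0.698
[ 557.9 -275.1   27.1  184. ] -> shift [ 0.0009 -0.0027  0.0246] turn 0.0004
```

```bash
python3 -m pendant '[[[0.7,0.0009,-0.0027,0.005,0],[0.7,0.0009,-0.0027,0.015,0],[0.7,0.0009,-0.0027,0.024,0],[0.7,0.0009,-0.0027,0.0246,0],[0.7,0.0009,-0.0027,0.0246,0],[0.7,0.0009,-0.0027,0.0246,0],[0.7,0.0009,-0.0027,0.0246,0],[0.7,0.0009,-0.0027,0.0246,0]]]'; python3 -m pendant '[[[0.3,0,0,0,0],[0.3,0,0,0,0],[0.3,0,0,0,0],[0.3,0,0,0,0],[0.3,0,0,0,0],[0.3,0,0,0,0],[0.3,0,0,0,0],[0.3,0,0,0,0]]]'; python3 go.py 549.7 61.2 180 184
```

```text
t: 34.1
eef_pos: [558.0, -275.1, 27.4]
tcp_rot: [-3.141, 0.0, -3.071]
ft_force: [0.4, 0.1, 0.2]
opening: 0.699
t: 34.9
eef_pos: [557.9, -275.1, 27.1]
tcp_rot: [3.142, 0.0, -3.071]
ft_force: [0.0, -0.3, 1.4]
opening: 0.454
t 34.9 pos [ 557.9 -275.1   27.1] rot [ 1.8000e+02  1.0000e-02 -1.7598e+02] F [ 0.  -0.3  1.4] open 0.454
[549.7  61.2 180.  184. ] -> shift [-0.0154  0.3361 -0.1528] turn 0.0004
```

```bash
python3 -m pendant '[[[0.3,0,0,-0.04,0],[0.3,0,0,-0.08,0],[0.3,0,0.02,-0.12,0],[0.3,-0.002,0.06,-0.153,0],[0.3,-0.005,0.1,-0.153,0],[0.3,-0.007,0.14,-0.153,0],[0.3,-0.009,0.18,-0.153,0],[0.3,-0.011,0.22,-0.153,0]]]';  python3 -m pendant '[[[0.3,-0.002,0.04,0,0],[0.3,-0.003,0.08,0,0],[0.3,-0.0045,0.115,0,0],[0.3,-0.0045,0.115,0,0],[0.3,-0.0045,0.115,0,0],[0.3,-0.0045,0.115,0,0],[0.3,-0.0045,0.115,0,0],[0.3,-0.0045,0.115,0,0]]]'; python3 go.py 549.7 61.2 60 184
```

```text
t: 35.7
eef_pos: [553.0, -53.3, 180.2]
tcp_rot: [3.142, 0.0, -3.072]
ft_force: [1.2, -0.4, -0.5]
opening: 0.458
t: 36.5
eef_pos: [549.9, 59.3, 180.1]
tcp_rot: [3.142, -0.0, -3.073]
ft_force: [-0.5, -0.7, -1.1]
opening: 0.461
t 36.5 pos [549.9  59.3 180.1] rot [ 180.     -0.   -176.06] F [-0.5 -0.7 -1.1] open 0.461
[549.7  61.2  60.  184. ] -> shift [1.000e-04 1.900e-03 1.201e-01] turn -0.001
```

```bash
python3 -m pendant '[[[0.3,0,0.0012,0.02,0],[0.3,0,0.0012,0.05,0],[0.3,0,0.0012,0.08,0],[0.3,0,0.0012,0.105,0],[0.3,0,0.0012,0.118,0],[0.3,0,0.0012,0.118,0],[0.3,0,0.0012,0.118,0],[0.3,0,0.0012,0.118,0]]]'; python3 -m pendant '[[[0.3,0,0,0,0],[0.3,0,0,0,0],[0.3,0,0,0,0],[0.3,0,0,0,0],[0.3,0,0,0,0],[0.3,0,0,0,0],[0.3,0,0,0,0],[0.3,0,0,0,0]]]'; python3 go.py 549.7 61.1 49.8 184
```

```text
t: 37.3
eef_pos: [550.4, 61.3, 63.3]
tcp_rot: [-3.142, 0.002, -3.072]
ft_force: [-1.0, 0.0, -1.3]
opening: 0.453
t: 38.1
eef_pos: [549.7, 61.4, 62.1]
tcp_rot: [3.142, 0.0, -3.071]
ft_force: [0.5, -0.8, -0.9]
opening: 0.451
t 38.1 pos [549.7  61.4  62.1] rot [ 180.      0.   -175.98] F [ 0.5 -0.8 -0.9] open 0.451
[549.7  61.1  49.8 184. ] -> shift [ 0.0001 -0.0003  0.0123] turn 0.0004
```

```bash
python3 -m pendant '[[[0.3,0,-0.0002,0.005,0],[0.3,0,-0.0002,0.009,0],[0.3,0,-0.0002,0.0115,0],[0.3,0,-0.0002,0.0122,0],[0.3,0,-0.0002,0.0122,0],[0.3,0,-0.0002,0.0122,0],[0.3,0,-0.0002,0.0122,0],[0.3,0,-0.0002,0.0122,0]]]'; python3 -m pendant '[[[0.3,0,0,0,0],[0.7,0,0,0,0],[0.7,0,0,0,0],[0.7,0,0,0,0],[0.7,0,0,0,0],[0.7,0,0,0,0],[0.7,0,0,0,0],[0.7,0,0,0,0]]]';  python3 go.py 551 22 260 184
```

```text
t: 38.9
eef_pos: [549.8, 61.1, 50.1]
tcp_rot: [3.142, 0.0, -3.071]
ft_force: [-0.3, -0.3, 5.3]
opening: 0.456
t: 39.7
eef_pos: [549.8, 61.2, 50.0]
tcp_rot: [3.142, 0.0, -3.071]
ft_force: [-0.4, 0.9, -0.8]
opening: 0.699
t 39.7 pos [549.8  61.2  50. ] rot [ 1.8000e+02  1.0000e-02 -1.7598e+02] F [-0.4  0.9 -0.8] open 0.699
[551.  22. 260. 184.] -> shift [ 0.0015 -0.0391 -0.2101] turn 0.0003
```

Lift to the same overview pose as at the start and compare.

```bash
python3 -m pendant '[[[0.7,0,0,-0.03,0],[0.7,0,0,-0.07,0],[0.7,0,0,-0.11,0],[0.7,0,0,-0.15,0],[0.7,0,0,-0.19,0],[0.7,0,-0.02,-0.21,0],[0.7,0.0015,-0.039,-0.21,0],[0.7,0.0015,-0.039,-0.21,0]]]'; python3 -m pendant '[[[0.7,0,0,0,0],[0.7,0,0,0,0],[0.7,0,0,0,0],[0.7,0,0,0,0],[0.7,0,0,0,0],[0.7,0,0,0,0],[0.7,0,0,0,0],[0.7,0,0,0,0]]]'; python3 - <<'E'
from h import *; from cell import env
import pickle
s=env.state();c=env.read_camera("wrist");cv2.imwrite("pics/w9.png",c["image"]); pickle.dump((s,c),open("w9.pkl","wb"))
def run(s,c):
    hsv=cv2.cvtColor(c["image"],cv2.COLOR_BGR2HSV);H,S,V=[hsv[...,i].astype(int) for i in range(3)]; pose=(s["eef_pos"],s["tcp_rot"])
    for n,x0,x1,m,z,y0,y1 in(("red",325,390,((H<8)|(H>172))&(S>150)&(V>150),103,155,208),("yel",245,305,(H>22)&(H<36)&(S>150)&(V>150),103,155,208),("mat",470,600,(H<25)&(S>60),8,70,185),("green",320,405,(H>40)&(H<80)&(S>100),15,0,75)):
        k=np.zeros(H.shape,bool);k[y0:y1,x0:x1]=1
        b=max(blobs(m&k),key=lambda q:q[0])[1]; q=max(cv2.findContours(b.astype(np.uint8),0,1)[0],key=len)[:,0]
        P=ray(c,q,z,pose)[:,:2].astype(np.float32); r=cv2.fitEllipse(P) if n!="green" else cv2.minAreaRect(P); print(n,np.round(r[0],1),np.round(r[1],1))
run(*pickle.load(open("w1.pkl","rb"))); run(s,c)
E
```

```text
t: 40.5
eef_pos: [551.0, 20.8, 260.6]
tcp_rot: [-3.141, 0.001, -3.073]
ft_force: [-0.5, -0.1, -0.2]
opening: 0.702
t: 41.3
eef_pos: [551.0, 22.2, 259.9]
tcp_rot: [3.141, 0.0, -3.071]
ft_force: [-0.1, -1.1, 0.3]
opening: 0.697
red [549.7  61.5] [32.2 32.3]
yel [555.1 -18.2] [32.2 32.5]
mat [488.  274.3] [ 98.1 101. ]
green [401.   60.5] [55.2 70.2]
red [549.9  61.1] [32.  32.6]
yel [555.2 -18.6] [32.  32.6]
mat [488.1 274. ] [ 97.9 100.9]
green [400.5  60.4] [55.3 71.1]
```

View pics/w9.png

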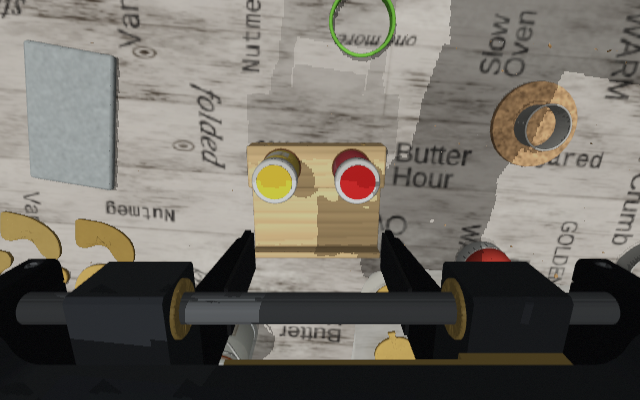

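Both tubs are back upright at (274,181) and (357,181), the cutter is on the mat at (542,127), and the green ring and timer are where they were. Handing in.

```bash
python3 -c "
from cell import env
print(env.job_done())"
```

```text
the job is handed in; nothing more can be done
None
```

The job is done and was handed in about 41 s into the 118 s allowed. I stood both tubs on the grey board, laid the round cutter on the cork mat, then put each tub back on its own disc, yellow first.

- **Tubs:** the last wrist picture shows both upright on their discs. Their caps measured within 0.5 mm of where they started: red (549.9, 61.1) against (549.7, 61.5), and yellow (555.2, -18.6) against (555.1, -18.2).
- **Cutter:** it lies flat on the mat. Right after release, its rim centre was within about 1 mm of the mat's centre, both near (487, 276).
- **Bystanders:** the green cutter measured within 0.5 mm of its start. The timer I only compared by eye between pictures, and it looks unmoved.
- **Forces:** the readings I took stayed under 7 N.
- **Disagreement:** two early estimates of the board's centre differed by 8 mm in y. I settled it with a closer look before placing the tubs. No final check failed.

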